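# Call for help and show which jar wants its cap

## Robot

A 6-joint arm with a two-finger parallel gripper is mounted at the origin on a cart in front of the work surface, level with it; the furniture and walls round the work are solid. World frame = base frame: x ahead of the robot, y to its left, z up, the work surface at z = 0. Lengths are in m, angles in rad, forces in N, time in s.
With the tool pointing down it reaches from about 0.325 to 0.775 m from the base axis. Payload 5.5 kg.
Tool frame: the origin (TCP) lies on the mounting face of the last link; the fingertips stand 173 mm ahead of it and the grasp point (between the pads) lies 155 mm ahead of it; z points along the fingers, y is the direction in which the jaws open and shut (so a half turn about z gives the same grasp; the last joint's range is limited). The gripper opens to 85 mm and grips with 20 to 120 N. Pads are 22 mm wide; open, the fingers measure 114 mm over their backs; the gripper's body (76 mm by 85 mm) begins 54 mm behind the grasp point. The pads swing forward as they close: fully open they stand 13 mm farther back than shut.
Start: joints at [1.05, 0.091, 1.231, -0, 1.82, -0.057], TCP at [0.268, 0.537, 0.405] pointing down, gripper open.
Joint ranges: [-2.87, 2.87], [-0.86, 2.18], [0.17, 2.46], [-1.51, 4.65], [0.06, 2.69], [-2.65, 2.65]. Speed limits (rad/s): [2.57, 2.57, 3.01, 3.14, 3.14, 3.14].

## Interface

Orientations are given as a unit quaternion [w, x, y, z].
In Python, from bench import env, optics gives the robot as it stands. The module is installed in compiled form; this text tells all that it offers.
- The arm moves only by the tool arm_command, never from a script. Its argument "motion" is one flat list of numbers, 7 for each row, row after row: the shift along the tool's x, y, z normalised to -1 to 1, where 1 is 0.5 m, then the turn, a rotation vector about the tool's x, y, z normalised to -1 to 1, where 1 is pi rad, then the opening, from -1 (shut) to 1 (fully open), so that 0 is half open. In form: [x, y, z, wx, wy, wz, fingers, x, y, z, wx, wy, wz, fingers, ...]. A call has exactly 5 rows; each row shifts and turns the commanded pose from where the row before left it, along the tool's axes as they then stand; what a row does not reach is not made up. A row lasts 1/10 s, in which the tool goes at most 50 mm and 8.59 degrees, less where a joint would pass 70% of its speed; a pose out of reach is approached as far as the arm can. A call with a number of a shift or a turn outside -1 to 1 is refused whole. A call with a gripper value outside its range is refused whole. The fingers move at their own pace and stop on an object; "force" is the grip in N (left out, the last holds). Time passes only in rows, so rows that do not move let the fingers close, or fill a call up. It gives the time, the measured TCP pose, the force and the opening at its end, in the units of the state.
- env.sense(): the state, without advancing time (a new reading comes with each control period).
- optics.grab_frame(name): name is "side" or "top" or "wrist"; returns the picture (400x640x3 uint8, blue, green, red); there is no depth.
- optics.camera_info(name): a dict with "fx", "fy", "cx", "cy" (pixels), "pose" (4x4, takes a point from camera to world coordinates). Camera axes: x right, y down, z forward; pixel columns grow to the right and rows downward; lengths in m; the calibration is good to about 2 mm. A picture is of the moment at which its call begins: read the wrist's pose just before it. camera_info takes no time and is no camera call; for the wrist camera it gives the pose at the moment of the call.
- env.sign_off(): hands the job in, once; it reports no verdict.
The state is a dict: "t": time; "joints": joint angles; "qd": joint speeds; "joint_torque": joint torques, N m; "tool_pos": TCP position; "ee_rot": TCP orientation; "contact_force": force on the tool from outside, world axes, zero at the start; "torque": the same for the moment, N m; "gripper_width": opening from 0.0 (shut) to 1.0 (fully open).
Only numpy, scipy, OpenCV 4.12 (cv2) and the standard library are available. Lean on these libraries where they do the work, as an engineer would, in place of code of your own. Each camera call takes 0.05 s, during which the arm holds its last target.

## Task

One of the five sample jars in the row has been left without its cap. Press the call button down and let it up again, then show the colleague what to do: with the fingers pointing down, point at the spare cap, fingertips two to three centimetres straight above its middle, for two seconds, then point in the same way at the mouth of the open jar, and finish there, still pointing. Do not touch or move any jar, the cap, the dish or the syringe.

Things in the scene. Friction and masses are not known exactly. Their poses are not given: they have to be found in the camera images.
- call_button (a joint): travel of the call button in m: 0 up, 0.006 fully down; it springs back up; fully down takes about 4 N
- call_button_top (a point): centre of the upper face of the call button, a round grey key 40 mm in diameter on a small white housing fixed to the table near its front edge; 22 mm above the table when up; press straight down
- spare_cap: the spare screw cap: a plain tinned ring-like cap, 43 mm in diameter and 14 mm high, lying open side up alone on the table near the front edge (loose, 12 g); origin at the centre of its underside
- spare_cap_top (a point): centre of the spare cap at the height of its rim, 14 mm above the table
- open_jar: the only jar without a cap: a small clear round jar with pale pink filling, 46 mm in diameter and 66 mm high, loose, upright; stands anywhere in the row of five like jars, behind the front things; origin at the centre of its underside, z up
- open_jar_mouth (a point): centre of the open jar's mouth, 66 mm above the table
- capped_jar_1: a jar of the same kind closed by a tinned screw cap, 69 mm high in all, 46 mm in diameter, loose; origin at the centre of its underside
- capped_jar_2: another capped jar, the same
- capped_jar_3: another capped jar, the same
- capped_jar_4: another capped jar, the same
- dish: flat round culture dish, 93 mm in diameter and 16 mm high, near the front edge, loose; origin at the centre of its underside
- lab_syringe: syringe lying on the table near the front edge, 114 mm long, 30 mm wide and 22 mm high, loose; its own y axis runs along it; origin at its middle, on the table
Things that resemble listed ones, but are neither listed nor needed, are in the scene too. Leave any purple look-alike of the open_jar alone.

How it is judged:
On the way, in this order (a step that is already met when the one before it is completed fails the run):
1. the call button is pressed down (value of joint call_button above 0.004 m), for 0.05 s.
2. the fingertips point at the spare cap from just above, the button up again, for most of two seconds (horizontal distance between the grasp point and spare_cap_top below 0.022 m and z of the grasp point in the frame of spare_cap_top between 0.015 and 0.08 m and value of joint call_button below 0.0015 m), for 1.5 s.
At the end, for the whole second after the job is handed in: the point between the finger pads (about 19 mm behind the fingertips) stands within 22 mm, seen from above, of the middle of the open jar's mouth and 15 to 80 mm above it, touching nothing; the button is up; open jar and spare cap stand where they stood within 6 mm, the jar upright (horizontal distance between the grasp point and open_jar_mouth below 0.022 m and z of the grasp point in the frame of open_jar_mouth between 0.015 and 0.08 m and value of joint call_button below 0.0015 m and angle between open_jar's own z axis and vertical below 0.1 rad and distance of each of open_jar, spare_cap from where it was at the start of the episode below 0.006 m).
It fails at once if the robot touches a jar, the cap, the dish or the syringe (contact force between any of the fingers, the arm and spare_cap above 0.3 N or contact force between any of the fingers, the arm and open_jar above 0.3 N or contact force between any of the fingers, the arm and capped_jar_1 above 0.3 N or contact force between any of the fingers, the arm and capped_jar_2 above 0.3 N or contact force between any of the fingers, the arm and capped_jar_3 above 0.3 N or contact force between any of the fingers, the arm and capped_jar_4 above 0.3 N or contact force between any of the fingers, the arm and dish above 0.3 N or contact force between any of the fingers, the arm and lab_syringe above 0.3 N).
It fails at once if a jar, the cap, the dish or the syringe is moved or lifted (6 mm) (distance of any of spare_cap, open_jar, capped_jar_1, capped_jar_2, capped_jar_3, capped_jar_4, dish, lab_syringe from where it was at the start of the episode above 0.006 m).
It also fails if it takes over 51 s, if anything falls off the work surface, if the arm or the gripper's body presses on something with over 40 N, if the wrist force passes 120 N, or if a joint passes its speed limit or range.

## Working session

There is one attempt and no reset: what is moved stays moved. The work goes in short steps, Python scripts to look and compute and a tool call to move; the robot and the scene stay as the last step left them, time stands still between calls to the robot, and variables do not carry over. Pictures are saved under pics/ and viewed, and the job is handed in when it is done.

Besides the shell and the picture viewer there is one more tool, called after "Emit:" as name(argument=value, ...) on one line, values as JSON. arm_command: Moves the arm, as the interface text tells. Its arguments: {"type":"object","properties":{"motion":{"type":"array"},"force":{"type":"number"}},"required":["motion"]}

```bash
mkdir -p pics; python3 - <<'E'
from bench import env, optics
import cv2
s=env.sense();print(s)
for n in ["top","side"]:
    cv2.imwrite(f"pics/{n}0.png",optics.grab_frame(n)); print(n,optics.camera_info(n))
E
```

```text
{'t': 0.0, 'joints': array([ 1.05031468e+00,  9.18885760e-02,  1.23188965e+00,  2.32688286e-05,
        1.81980184e+00, -5.66838071e-02]), 'qd': array([ 0.00064824,  0.00081251, -0.00087826, -0.00058154,  0.00119672,
        0.00057323]), 'joint_torque': array([-3.39019907e-04, -4.58726764e+01, -4.18026102e+01, -1.82534686e-04,
        1.16808683e-02, -2.09116530e-05]), 'tool_pos': array([0.2684291 , 0.53667497, 0.40353061]), 'ee_rot': array([-2.93613364e-04,  2.29823132e-01,  9.73231905e-01, -9.49400327e-04]), 'contact_force': array([ 0.01427251, -0.00944507, -0.32576192]), 'torque': array([0.00944771, 0.07649174, 0.00279498]), 'gripper_width': 1.0029878416416689}
top {'fx': 428.4767935630052, 'fy': 428.4767935630052, 'cx': 318.5658771984211, 'cy': 203.44620911189116, 'pose': array([[-8.91921941e-04, -9.99153234e-01,  4.11341595e-02,
         5.07873235e-01],
       [-9.99926845e-01,  3.94910431e-04, -1.20892383e-02,
        -4.48983125e-03],
       [ 1.20627573e-02, -4.11419330e-02, -9.99080493e-01,
         1.08608031e+00],
       [ 0.00000000e+00,  0.00000000e+00,  0.00000000e+00,
         1.00000000e+00]])}
side {'fx': 483.25818307396884, 'fy': 483.25818307396884, 'cx': 321.18746102355453, 'cy': 198.58521444716732, 'pose': array([[ 0.99861618,  0.03912629, -0.0351405 ,  0.58911894],
       [ 0.05220832, -0.65719088,  0.75191385, -0.8395575 ],
       [ 0.00632559, -0.75270797, -0.65832416,  0.78245013],
       [ 0.        ,  0.        ,  0.        ,  1.        ]])}
```

View pics/top0.png

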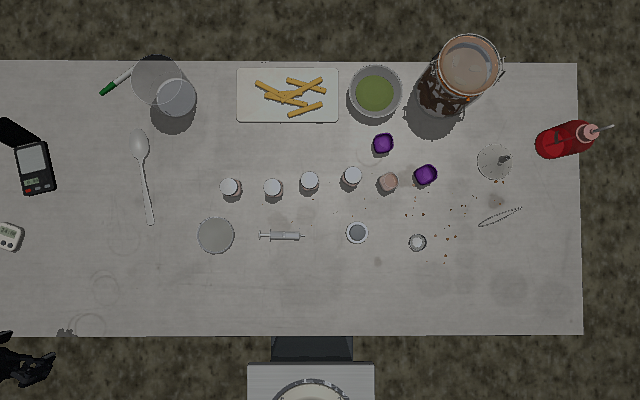

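View pics/side0.png

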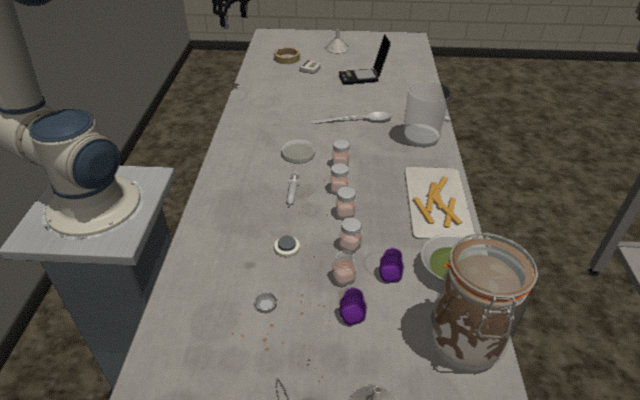

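The top view shows a row of four white-capped jars at (230,187), (272,187), (309,181) and (352,176), and a pink uncapped one at (387,182). Possible mix-ups:
- **Open jar:** the pink jar at (387,182), against purple look-alikes at (383,143) and (426,175).
- **Cap:** the ring at (417,242), against the wire loop at (500,215) and a brown ring at side (287,56).
- **Button:** the grey key at (357,232).

I'll check these in close crops.

```bash
python3 - <<'E'
import cv2,numpy as np
a=cv2.imread('pics/top0.png');b=cv2.imread('pics/side0.png')
A=cv2.resize(a[130:260,330:450],None,fx=4.6,fy=4.6,interpolation=cv2.INTER_CUBIC)
cv2.imwrite('pics/ctop.png',A)
B=cv2.resize(b[210:330,240:400],None,fx=4.8,fy=4.8,interpolation=cv2.INTER_CUBIC)
cv2.imwrite('pics/cside.png',B)
E
```

```text
(no output)
```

View pics/ctop.png

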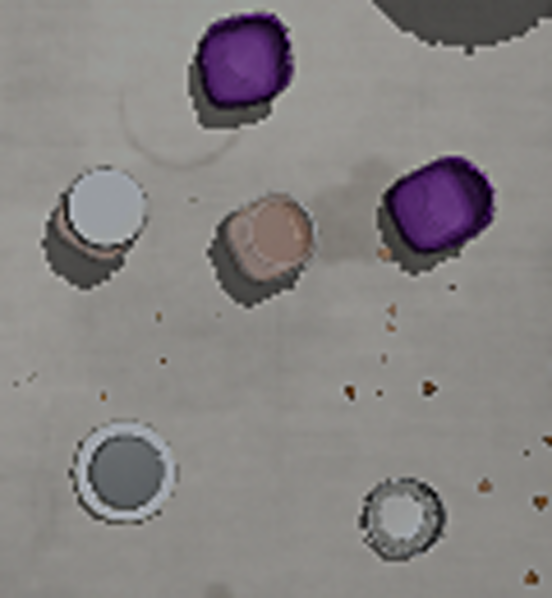

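View pics/cside.png

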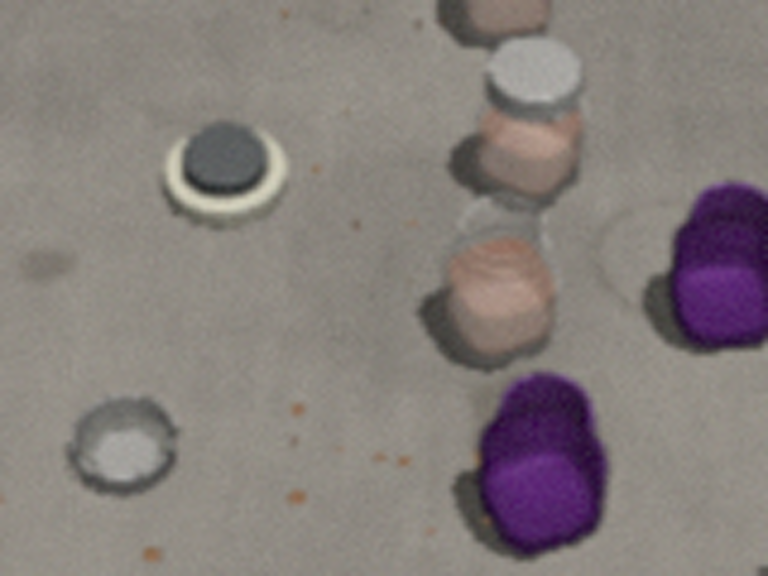

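The crops confirm the choice: the pink-filled clear jar has no cap and both purple ones are look-alikes. The tin cap lies open, and the button is a grey key on a white base.

```bash
cat > h.py <<'E'
from bench import env, optics
import numpy as np
from scipy.spatial.transform import Rotation as R
def proj(n,uv,z):
    c=optics.camera_info(n);T=c['pose'];d=T[:3,:3]@[(uv[0]-c['cx'])/c['fx'],(uv[1]-c['cy'])/c['fy'],1]
    return T[:3,3]+d*(z-T[2,3])/d[2]
def rot():
    q=env.sense()['ee_rot'];return R.from_quat([q[1],q[2],q[3],q[0]])
E
python3 - <<'E'
from h import *
for nm,t,s,z in [('button',(357.4,232.6),(287.1,243.3),.022),('cap',(417.4,242.6),(265.8,301.7),.012),('jar',(389.5,181.1),(344.8,255.8),.066)]:
    print(nm,proj('top',t,z).round(4),proj('side',s,z).round(4))
for p in [(230,187),(272,187),(309,181),(352,176)]: print(proj('top',p,.069).round(3))
for p in [(383,143),(426,175)]: print(proj('top',p,.05).round(3))
print(rot().as_matrix().round(4))
E
```

```text
button [ 0.4792 -0.1137  0.022 ] [ 0.4827 -0.1219  0.022 ]
cap [ 0.4538 -0.2652  0.012 ] [ 0.4564 -0.2702  0.012 ]
jar [ 0.6033 -0.1866  0.066 ] [ 0.6067 -0.1907  0.066 ]
[0.589 0.193 0.069]
[0.589 0.094 0.069]
[0.603 0.006 0.069]
[ 0.615 -0.097  0.069]
[ 0.698 -0.174  0.05 ]
[ 0.62  -0.279  0.05 ]
[[-8.944e-01  4.473e-01 -9.000e-04]
 [ 4.473e-01  8.944e-01 -1.500e-03]
 [ 1.000e-04 -1.800e-03 -1.000e+00]]
```

Emit:
arm_command(motion=[-0.03,-0.03,0,0,0,0,-1,-0.05,-0.05,0,0,0,0,-1,-0.06,-0.06,0,0,0,0,-1,-0.06,-0.06,0,0,0,0,-1,-0.06,-0.06,0,0,0,0,-1])

```text
t: 0.6
tool_pos: [0.3267, 0.3607, 0.404]
ee_rot: [-0.0, 0.23, 0.973, -0.0]
contact_force: [0.6, 0.2, 0.7]
gripper_width: 0.144
```

Emit:
arm_command(motion=[-0.06,-0.06,0,0,0,0,-1,-0.06,-0.06,0,0,0,0,-1,-0.06,-0.06,0,0,0,0,-1,-0.06,-0.06,0,0,0,0,-1,-0.06,-0.06,0,0,0,0,-1])

```text
t: 1.1
tool_pos: [0.3936, 0.1593, 0.4044]
ee_rot: [-0.0, 0.23, 0.973, -0.0]
contact_force: [0.2, 0.3, -0.8]
gripper_width: 0.0
```

Emit:
arm_command(motion=[-0.06,-0.06,0,0,0,0,-1,-0.06,-0.06,0,0,0,0,-1,-0.06,-0.06,0,0,0,0,-1,-0.06,-0.06,0,0,0,0,-1,-0.03,-0.03,0,0,0,0,-1])

```text
t: 1.6
tool_pos: [0.4543, -0.023, 0.404]
ee_rot: [-0.0, 0.231, 0.973, -0.0]
contact_force: [-0.5, 0.1, -1.0]
gripper_width: -0.0
```

```bash
python3 - <<'E'
from h import *
import cv2
s=env.sense();print(s['t'],s['tool_pos'],s['joints'],s['gripper_width'])
p=s['tool_pos'];M=rot().inv()
for n,t in [('b',(.481,-.117,.25))]: print(n,(M.apply(np.array(t)-p)/.5).round(4))
c=optics.camera_info('wrist');print(c)
im=optics.grab_frame('wrist');cv2.imwrite('pics/w1.png',im)
E
```

```text
1.6 [ 0.45432673 -0.02299357  0.40396882] [-1.25064088e-01 -2.99845166e-01  1.59618543e+00 -8.82204545e-04
  1.84618993e+00 -1.22942612e+00] -0.00012652922376360574
b [-0.1324 -0.1436  0.308 ]
{'fx': 297.92619743018093, 'fy': 297.92619743018093, 'cx': 317.71991959013957, 'cy': 202.27038349159088, 'pose': array([[ 4.49627407e-01,  8.61634869e-01,  2.35415691e-01,
         3.94585165e-01],
       [ 8.93215670e-01, -4.33440393e-01, -1.19562505e-01,
         8.01701608e-03],
       [-9.80553246e-04,  2.64035563e-01, -9.64512447e-01,
         3.73477449e-01],
       [ 0.00000000e+00,  0.00000000e+00,  0.00000000e+00,
         1.00000000e+00]])}
```

View pics/w1.png

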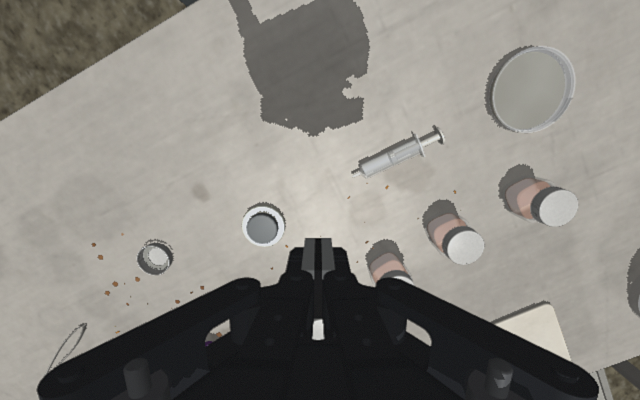

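The wrist view shows the fingers shut, the button key at (263,228) and the cap at (155,257).

```bash
python3 - <<'E'
from h import *
print(proj('wrist',(263,228),.022),proj('wrist',(155,257),.01))
s=env.sense();print(s['tool_pos'])
E
```

```text
[ 0.47962955 -0.11361718  0.022     ] [ 0.45343099 -0.26660581  0.01      ]
[ 0.45480263 -0.02431353  0.40367083]
```

Emit:
arm_command(motion=[-0.04,-0.044,0.02,0,0,0,-1,-0.04,-0.044,0.05,0,0,0,-1,-0.035,-0.04,0.07,0,0,0,-1,-0.01,-0.01,0.08,0,0,0,-1,0,0,0.08,0,0,0,-1])

```text
t: 2.15
tool_pos: [0.4789, -0.1107, 0.2529]
ee_rot: [-0.0, 0.231, 0.973, -0.0]
contact_force: [0.3, -0.7, -0.5]
gripper_width: 0.002
```

Emit:
arm_command(motion=[0,0,0.03,0,0,0,-1,0,0,0.01,0,0,0,-1,0,0,0,0,0,0,-1,0,0,0,0,0,0,-1,0,0,0,0,0,0,-1])

```text
t: 2.65
tool_pos: [0.4796, -0.1098, 0.2371]
ee_rot: [0.002, 0.23, 0.973, -0.0]
contact_force: [0.5, -0.2, 0.0]
gripper_width: 0.002
```

```bash
python3 - <<'E'
from h import *
import cv2
s=env.sense();print(s['t'],s['tool_pos'],s['contact_force'])
print((rot().inv().apply(np.array((.480,-.114,.195))-s['tool_pos'])/.5).round(4))
print(rot().as_matrix()[:,2])
im=optics.grab_frame('side');cv2.imwrite('pics/s2.png',cv2.resize(im[170:330,220:420],None,fx=3.7,fy=3.7,interpolation=cv2.INTER_CUBIC))
E
```

```text
2.65 [ 0.47960173 -0.10978585  0.23706416] [ 0.45523314 -0.17757157  0.01581293]
[-0.0042 -0.0072  0.0841]
[ 0.00370421 -0.00111728 -0.99999252]
```

View pics/s2.png

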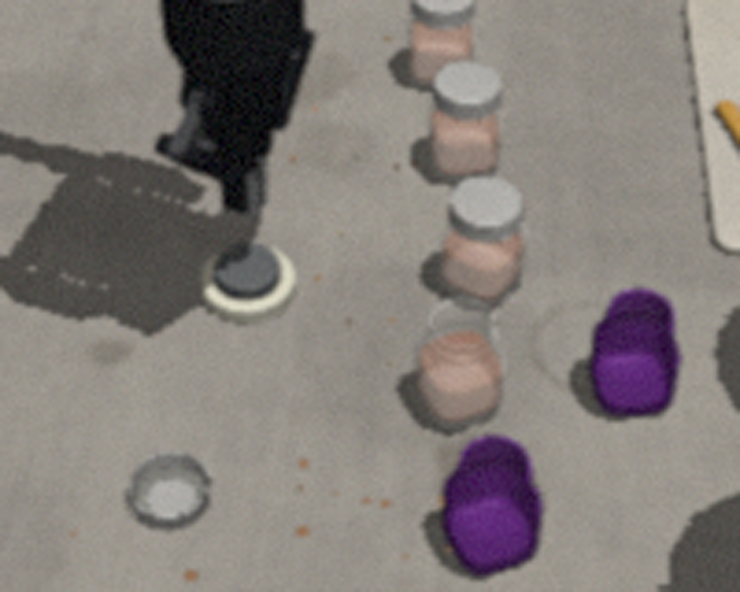

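Emit:
arm_command(motion=[-0.004,-0.007,0.03,0,0,0,-1,0,0,0.03,0,0,0,-1,0,0,0.015,0,0,0,-1,0,0,0,0,0,0,-1,0,0,0,0,0,0,-1])

```text
t: 3.2
tool_pos: [0.479, -0.1138, 0.1967]
ee_rot: [-0.001, 0.23, 0.973, 0.0]
contact_force: [-0.2, 0.1, -0.1]
gripper_width: -0.001
```

Emit:
arm_command(motion=[0,0,0.006,0,0,0,-1,0,0,0.006,0,0,0,-1,0,0,0.004,0,0,0,-1,0,0,0,0,0,0,-1,0,0,0,0,0,0,-1])

```text
t: 3.7
tool_pos: [0.4794, -0.114, 0.1898]
ee_rot: [0.001, 0.23, 0.973, -0.0]
contact_force: [1.0, 0.2, 3.7]
gripper_width: 0.004
```

Emit:
arm_command(motion=[0,0,0.004,0,0,0,-1,0,0,0.002,0,0,0,-1,0,0,0,0,0,0,-1,0,0,0,0,0,0,-1,0,0,0,0,0,0,-1])

```text
t: 4.2
tool_pos: [0.4795, -0.1139, 0.1892]
ee_rot: [0.001, 0.23, 0.973, -0.0]
contact_force: [-6.8, 2.0, 17.6]
gripper_width: 0.003
```

Fully pressed: the force jumped to 17.6 N at the stop. Now I'll lift off.

Emit:
arm_command(motion=[0,0,-0.02,0,0,0,-1,0,0,-0.05,0,0,0,-1,0,0,-0.05,0,0,0,-1,0,0,0,0,0,0,-1,0,0,0,0,0,0,-1])

```text
t: 4.7
tool_pos: [0.4791, -0.1139, 0.246]
ee_rot: [0.0, 0.23, 0.973, -0.0]
contact_force: [-0.1, -0.0, -0.8]
gripper_width: 0.003
```

```bash
python3 - <<'E'
from h import *
s=env.sense();print(s['t'],s['tool_pos'],s['contact_force'])
print((rot().inv().apply(np.array((.454,-.266,.212))-s['tool_pos'])/.5).round(4))
E
```

```text
4.7 [ 0.47912378 -0.1138853   0.24597742] [-0.05593287 -0.02275614 -0.82637241]
[-0.0912 -0.2946  0.068 ]
```

Emit:
arm_command(motion=[-0.015,-0.05,0,0,0,0,-1,-0.02,-0.07,0,0,0,0,-1,-0.02,-0.07,0,0,0,0,-1,-0.02,-0.06,0,0,0,0,-1,-0.016,-0.045,0,0,0,0,-1])

```text
t: 5.2
tool_pos: [0.4529, -0.2676, 0.2439]
ee_rot: [-0.002, 0.23, 0.973, 0.0]
contact_force: [0.4, -0.3, -0.3]
gripper_width: 0.001
```

```bash
python3 - <<'E'
from h import *
import cv2
s=env.sense();print(s['t'],s['tool_pos'],s['contact_force'])
print((rot().inv().apply(np.array((.454,-.266,.212))-s['tool_pos'])/.5).round(4))
a=optics.grab_frame('side');b=optics.grab_frame('wrist')
cv2.imwrite('pics/s3.png',np.hstack([cv2.resize(a[190:350,200:360],(400,400)),cv2.resize(b[100:300,220:420],(400,400))]))
E
```

```text
5.2 [ 0.45287183 -0.26762976  0.24386685] [ 0.41419992 -0.29798194 -0.28937054]
[-0.0008  0.0039  0.0637]
```

View pics/s3.png

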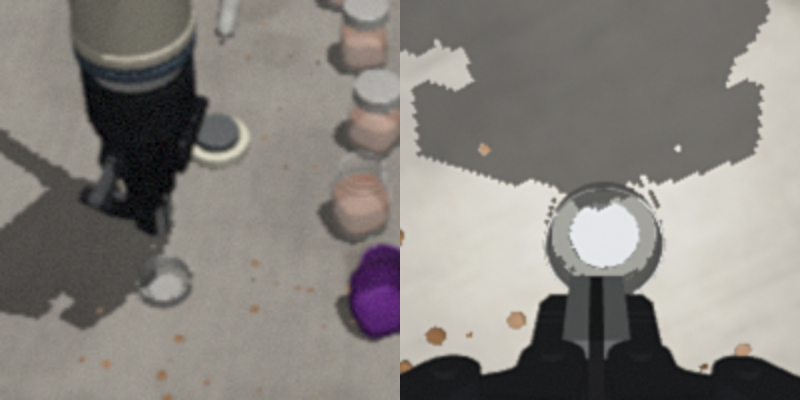

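Side crop: the tip is over the cap, nearly in line. The wrist crop shows the cap straight ahead of the finger slot. Descending to pointing height.

Emit:
arm_command(motion=[0,0.004,0.02,0,0,0,-1,0,0,0.02,0,0,0,-1,0,0,0.015,0,0,0,-1,0,0,0.007,0,0,0,-1,0,0,0,0,0,0,-1])

```text
t: 5.8
tool_pos: [0.4547, -0.2637, 0.2141]
ee_rot: [-0.001, 0.229, 0.973, 0.0]
contact_force: [1.0, -0.7, 0.7]
gripper_width: 0.001
```

```bash
python3 - <<'E'
from h import *
import cv2
s=env.sense();print(s['t'],s['tool_pos'],s['contact_force'])
a=optics.grab_frame('side');b=optics.grab_frame('top')
c=optics.camera_info('side');Ti=np.linalg.inv(c['pose'])
for P in [s['tool_pos']+rot().as_matrix()[:,2]*.173,(.454,-.266,.014)]:
    q=Ti@np.append(P,1);u=c['fx']*q[0]/q[2]+c['cx'];v=c['fy']*q[1]/q[2]+c['cy'];print(u,v,'crop',(u-230)*8,(v-260)*8)
cv2.imwrite('pics/s4.png',cv2.resize(a[260:330,230:310],None,fx=8,fy=8,interpolation=cv2.INTER_CUBIC))
E
```

```text
5.8 [ 0.45471879 -0.26366117  0.21406771] [ 1.02455005 -0.68139853  0.68910412]
264.39429364371665 289.58927120980013 crop 275.1543491497332 236.71416967840105
264.8280332093489 299.24616595626327 crop 278.62426567479133 313.96932765010615
```

View pics/s4.png

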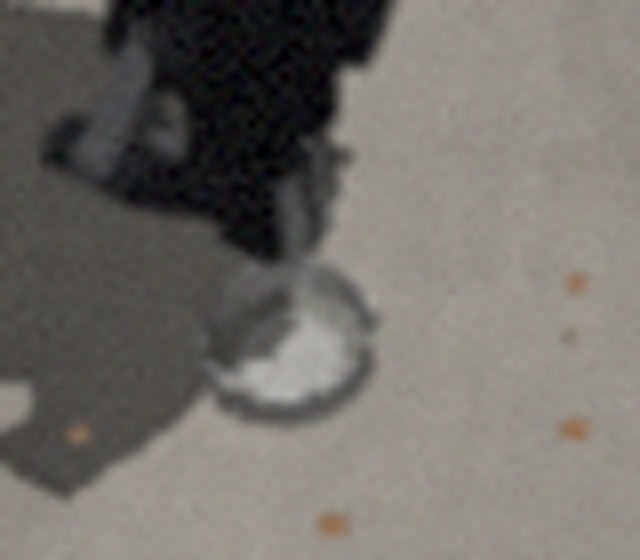

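The tip, at crop (275,250), is right over the cap, whose rim centre is at (288,335). It is a few mm off at most. Holding for two seconds.

Emit:
arm_command(motion=[0,-0.002,0,0,0,0,-1,0,0,0,0,0,0,-1,0,0,0,0,0,0,-1,0,0,0,0,0,0,-1,0,0,0,0,0,0,-1])

```text
t: 6.4
tool_pos: [0.4543, -0.2653, 0.2153]
ee_rot: [0.0, 0.23, 0.973, -0.0]
contact_force: [0.1, 0.4, 0.3]
gripper_width: 0.001
```

Emit:
arm_command(motion=[0,0,0,0,0,0,-1,0,0,0,0,0,0,-1,0,0,0,0,0,0,-1,0,0,0,0,0,0,-1,0,0,0,0,0,0,-1])

```text
t: 6.9
tool_pos: [0.4543, -0.2653, 0.2152]
ee_rot: [-0.0, 0.23, 0.973, 0.0]
contact_force: [-0.4, -0.2, -0.9]
gripper_width: -0.001
```

Emit:
arm_command(motion=[0,0,0,0,0,0,-1,0,0,0,0,0,0,-1,0,0,0,0,0,0,-1,0,0,0,0,0,0,-1,0,0,0,0,0,0,-1])

```text
t: 7.4
tool_pos: [0.4543, -0.2653, 0.2152]
ee_rot: [-0.0, 0.23, 0.973, -0.0]
contact_force: [0.0, -0.5, 0.3]
gripper_width: 0.001
```

Emit:
arm_command(motion=[0,0,0,0,0,0,-1,0,0,0,0,0,0,-1,0,0,0,0,0,0,-1,0,0,0,0,0,0,-1,0,0,0,0,0,0,-1])

```text
t: 7.9
tool_pos: [0.4543, -0.2652, 0.2152]
ee_rot: [0.0, 0.23, 0.973, 0.0]
contact_force: [-0.0, -0.4, 1.0]
gripper_width: 0.002
```

Emit:
arm_command(motion=[0,0,0,0,0,0,-1,0,0,0,0,0,0,-1,0,0,0,0,0,0,-1,0,0,-0.05,0,0,0,-1,0,0,-0.09,0,0,0,-1])

```text
t: 8.4
tool_pos: [0.4535, -0.2647, 0.2817]
ee_rot: [-0.004, 0.23, 0.973, 0.001]
contact_force: [0.7, -0.9, 0.2]
gripper_width: 0.002
```

Emit:
arm_command(motion=[0,0,-0.05,0,0,0,-1,0,0,0,0,0,0,-1,0,0,0,0,0,0,-1,0,0,0,0,0,0,-1,0,0,0,0,0,0,-1])

```text
t: 8.9
tool_pos: [0.4541, -0.2651, 0.3083]
ee_rot: [-0.001, 0.23, 0.973, 0.001]
contact_force: [-0.7, 0.1, -0.6]
gripper_width: -0.001
```

```bash
python3 - <<'E'
from h import *
s=env.sense();print(s['t'],s['tool_pos'],s['contact_force'])
print((rot().inv().apply(np.array((.604,-.188,.264))-s['tool_pos'])/.5).round(4))
E
```

```text
8.9 [ 0.45411868 -0.26512814  0.30834008] [-0.70074805  0.10268203 -0.59157534]
[-0.1993  0.272   0.0882]
```

Emit:
arm_command(motion=[-0.03,0.04,0,0,0,0,-1,-0.045,0.062,0,0,0,0,-1,-0.045,0.062,0,0,0,0,-1,-0.045,0.062,0,0,0,0,-1,-0.034,0.046,0,0,0,0,-1])

```text
t: 9.4
tool_pos: [0.6057, -0.1868, 0.3084]
ee_rot: [-0.001, 0.229, 0.973, 0.0]
contact_force: [-0.3, -0.9, 0.2]
gripper_width: 0.0
```

Emit:
arm_command(motion=[0,0,0,0,0,0,-1,0,0,0,0,0,0,-1,0,0,0,0,0,0,-1,0,0,0,0,0,0,-1,0,0,0,0,0,0,-1])

```text
t: 9.9
tool_pos: [0.6035, -0.1888, 0.3105]
ee_rot: [0.0, 0.23, 0.973, -0.0]
contact_force: [-0.3, -0.7, -0.3]
gripper_width: 0.001
```

```bash
python3 - <<'E'
from h import *
import cv2
s=env.sense();print(s['t'],s['tool_pos'],s['contact_force'])
print((rot().inv().apply(np.array((.604,-.188,.264))-s['tool_pos'])/.5).round(4))
a=optics.grab_frame('side');b=optics.grab_frame('wrist')
cv2.imwrite('pics/s5.png',np.hstack([cv2.resize(a[180:340,270:430],(400,400)),cv2.resize(b[100:300,220:420],(400,400))]))
E
```

```text
9.9 [ 0.60351106 -0.18875252  0.31050318] [-0.31563065 -0.69651114 -0.31362374]
[-0.0002  0.0018  0.093 ]
```

View pics/s5.png

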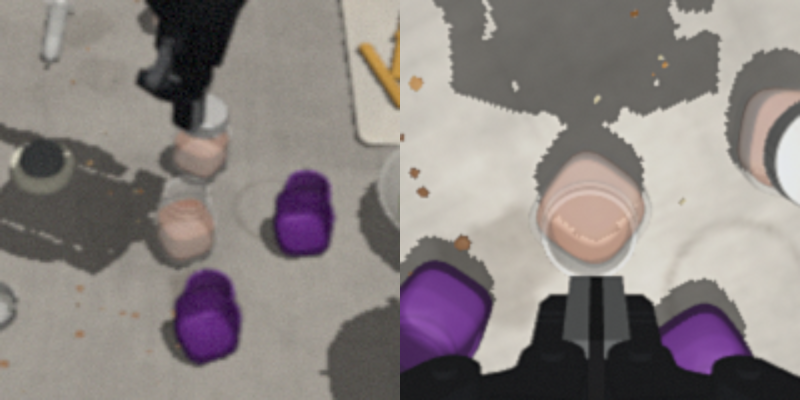

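The wrist crop shows the mouth rim around crop (592,222), raw (316,211). Cross-checking that, then descending.

```bash
python3 - <<'E'
from h import *
for v in (205,211,218): print(proj('wrist',(316,v),.066))
E
```

```text
[ 0.59787574 -0.18608378  0.066     ]
[ 0.60206069 -0.18818774  0.066     ]
[ 0.60700255 -0.19067225  0.066     ]
```

Emit:
arm_command(motion=[0,0,0.02,0,0,0,-1,0,0,0.03,0,0,0,-1,0,0,0.02,0,0,0,-1,0,0,0.015,0,0,0,-1,0,0,0,0,0,0,-1])

```text
t: 10.5
tool_pos: [0.6038, -0.1879, 0.2651]
ee_rot: [-0.002, 0.23, 0.973, 0.0]
contact_force: [-1.1, -1.0, -0.0]
gripper_width: -0.004
```

```bash
python3 - <<'E'
from h import *
import cv2
s=env.sense();print(s['t'],s['tool_pos'],s['contact_force'])
print((rot().inv().apply(np.array((.604,-.188,.264))-s['tool_pos'])/.5).round(4))
a=optics.grab_frame('side');b=optics.grab_frame('wrist')
cv2.imwrite('pics/s6.png',np.hstack([cv2.resize(a[210:290,305:385],(400,400)),cv2.resize(b[100:300,220:420],(400,400))]))
E
```

```text
10.5 [ 0.60379979 -0.18794908  0.26514248] [-1.14711443 -0.96517225 -0.02682521]
[-0.0004  0.0001  0.0023]
```

View pics/s6.png

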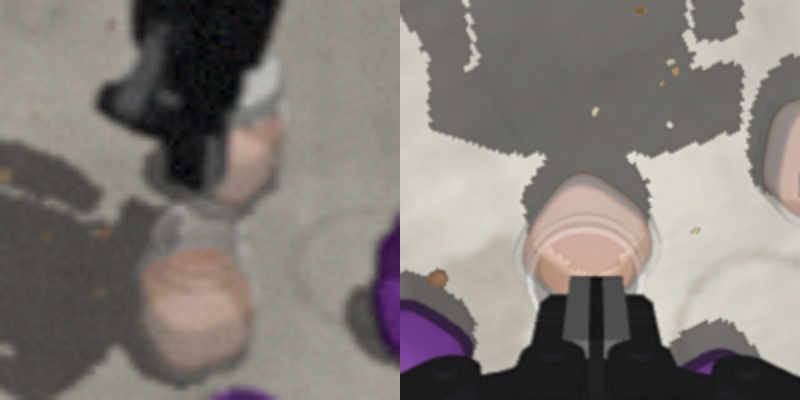

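The tip stands just above the mouth and nothing is touching. Wait for it to settle, then hand in.

Emit:
arm_command(motion=[0,0,0.003,0,0,0,-1,0,0,0,0,0,0,-1,0,0,0,0,0,0,-1,0,0,0,0,0,0,-1,0,0,0,0,0,0,-1])

```text
t: 11.1
tool_pos: [0.6042, -0.1882, 0.2664]
ee_rot: [0.0, 0.23, 0.973, -0.0]
contact_force: [-0.1, -0.1, -0.0]
gripper_width: 0.004
```

Emit:
arm_command(motion=[0,0,0,0,0,0,-1,0,0,0,0,0,0,-1,0,0,0,0,0,0,-1,0,0,0,0,0,0,-1,0,0,0,0,0,0,-1])

```text
t: 11.6
tool_pos: [0.6042, -0.1881, 0.2662]
ee_rot: [-0.0, 0.23, 0.973, 0.0]
contact_force: [-0.1, 0.5, -0.2]
gripper_width: 0.001
```

```bash
python3 - <<'E'
from h import *
s=env.sense();print(s['t'],s['tool_pos'],s['contact_force'],s['qd'].round(3))
print(env.sign_off())
E
```

```text
11.6 [ 0.60416829 -0.18812236  0.26616838] [-0.061641    0.5315933  -0.23157134] [ 0.001  0.001 -0.002  0.001  0.    -0.   ]
the job is handed in; nothing more can be done
None
```

I did the whole task and handed it in at about 11.6 s of the 51 s allowed; sign-off gives no verdict.

- **Button:** I pressed it to its stop with the fingers shut. The force jumped to 17.6 N there and fell to about zero once I lifted off.
- **Spare cap:** I pointed at it for more than two seconds, with the fingertips about 28 mm above the rim.
- **Open jar:** I finished pointing at its mouth, with the fingertips about 27 mm above it. The grasp point is about 2 mm, seen from above, from the wrist camera's estimate of the mouth.

In the last check the arm was at rest, and the force reading was only sensor noise (about 0.5 N), so nothing was being touched. The last pictures showed no sign that the open jar or cap had moved, but I did not re-measure any object's position at the end.

The cameras disagreed slightly. The side view placed the button up to about 9 mm from the top view, and the cap and jar about 5 mm. The wrist view agreed with the top view to within about 2 mm, so I relied on those two. All of this is within the 22 mm allowed.

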